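Pack the inlet service tray

ROBOT

A 6-joint arm with a two-finger parallel gripper is mounted at the origin on the work surface; the furniture and walls round the work are solid. World frame = base frame: x ahead of the robot, y to its left, z up, the work surface at z = 0. Lengths are in mm, angles in rad, forces in N, time in s.
With the tool pointing down it reaches from about 350 to 775 mm from the base axis. Payload 7.3 kg.
Tool frame: the origin (TCP) lies at the very end of the fingers, on their centre line; the grasp point (between the pads) lies 19 mm behind it; z points along the fingers, y is the line along which they close (so a half turn about z gives the same grasp; the last joint's range is limited). The gripper opens to 92 mm and grips with 3 to 60 N. Pads are 19 mm wide; open, the fingers measure 130 mm over their backs; the gripper's body (75 mm by 190 mm) begins 47 mm behind the grasp point.
Start: joints at [1.131, 0.342, 1.524, -0, 1.275, -0.146], TCP at [152.021, 502.528, 226.741] pointing down, gripper open.
Joint ranges: [-2.53, 2.53], [-0.77, 2.02], [0.04, 2.7], [-1, 4.14], [0.28, 2.66], [-3.11, 3.11]. Speed limits (rad/s): [2.57, 2.57, 3.14, 3.14, 3.14, 3.14].

INTERFACE

Orientations are given as [roll, pitch, yaw] about the fixed x, y, z axes, in that order (R = Rz(yaw) Ry(pitch) Rx(roll)).
In Python, from plant import get_obs, vision, workorder gives the robot as it stands.
- The arm moves only by the shell command python3 -m pendant 'ROWS' [OPENING]. ROWS is a JSON object of lists of equal length, an entry for each row: "dp": the shift along the tool's x, y, z in m, a list of three; "rotation": the turn, a rotation vector about the tool's x, y, z in rad, a list of three. A call has 1 to 8 rows; each row is the pose to reach, as a shift and turn from the pose commanded when the call began, along the tool's axes at that moment; what a row does not reach only later rows make up. A row lasts 1/8 s, in which the tool goes at most 62.5 mm and 10.7 degrees, less where a joint would pass 70% of its speed; a pose out of reach is approached as far as the arm can. A call with a gripper value outside its range is refused whole. OPENING is the finger opening in m, from 0 to 0.0918, set as the call begins (- or left out, the last holds). The fingers move at their own pace and stop on an object; the grip force is fixed at half the most. Time passes only in rows, so rows that repeat a pose let the fingers close. It gives the time, the measured TCP pose, the force, the opening and the grip force at its end, in the units of the state.
- get_obs(): the state, without advancing time (a new reading comes with each control period).
- vision.capture(name): name is "scene" or "top" or "wrist"; returns a dict with "pixels" (400x640x3 uint8, red, green, blue), "vfov" (degrees; the focal length in pixels is half the picture's height over the tangent of half this angle, whatever the lens; pixels are square), "cx", "cy" (the principal point, pixels), "dist" ([k1, k2, p1, p2, k3] as OpenCV has them; the pictures are not rectified), "pose" (4x4, takes a point from camera to world coordinates); the wrist camera has in their place "T_tool_cam" (4x4, takes a point from camera to tool coordinates, whose origin is the TCP and whose axes are the flange's). Camera axes: x right, y up, looking along -z (the intrinsics and any distortion apply to the point x, -y, -z); pixel columns grow to the right and rows downward; lengths in mm; the calibration is good to about 2 mm. A picture is of the moment at which its call begins: read the wrist's pose just before it. There is no depth.
- workorder.close_job(): hands the job in; it is judged then, once.
The state is a dict: "time": time; "joint_positions": joint angles; "dq": joint speeds; "tau": joint torques, N m; "tool_pos": TCP position; "tcp_rot": TCP orientation; "contact_force": force on the tool from outside, world axes, zero at the start; "moment": the same for the moment, N m; "grip_width": finger opening in mm; "finger_force": force on a finger pad.
Only numpy, scipy, OpenCV 4.12 (cv2) and the standard library are available. Lean on these libraries where they do the work, as an engineer would, in place of code of your own. Each camera call takes 0.05 s, during which the arm holds its last target. There are 200 camera calls.

TASK

Pack the inlet service tray for the gas chromatograph: stand each of the three smaller round tins upright on the floor of the round pocket bored for its size, and lay the shorter spanner flat in the long slot, either way round. The biggest tin, of bare metal, and the longer spanner do not belong in this kit: leave them where they are.

Things in the scene. Friction and masses are not known exactly. Their poses are not given: they have to be found in the camera images.
- tin_small: round yellow-lidded tin standing upright, the smallest of the three to be packed: lid 42 mm across, 22 mm tall, body below the lid 40 mm across (the lid is the upper 8 mm). Origin: centre of its underside; z up. About 40 g. Starts on a dark mat, 2 mm thick, on the bench.
- tin_medium: round all-white tin standing upright, the middle-sized of the three to be packed: lid 50 mm across, 32 mm tall, body below the lid 48 mm across (the lid is the upper 12 mm). Origin: centre of its underside; z up. About 40 g. Starts on a dark mat, 2 mm thick, on the bench.
- tin_large: round blue-lidded tin standing upright, the largest of the three to be packed: lid 56 mm across, 28 mm tall, body below the lid 54 mm across (the lid is the upper 11 mm). Origin: centre of its underside; z up. About 40 g. Starts on a dark mat, 2 mm thick, on the bench.
- tin_other: plain bare-metal round tin without a label, the biggest of the four: 66 mm across, 30 mm tall, too big for every pocket: it does not belong. Stands on the dark mat. Origin: centre of its underside.
- spanner_short: the shorter of two steel combination spanners, lying flat: 132 mm long, heads up to 24 mm wide, straight shank 8 mm wide over the middle 84 mm. Origin: below the middle of its length, at the underside; its y axis runs along its length, z up. Heads 7 to 8 mm thick, shank 5 mm thick with its underside 1 mm above that of the heads. About 60 g. Starts on the 2 mm mat.
- spanner_long: the longer look-alike spanner, lying flat: 157 mm long, heads up to 30 mm wide, shank 10 mm wide; too long for the slot: it does not belong. Origin: below the middle of its length, at the underside; its y axis runs along its length, z up. Heads 7 to 8 mm thick, shank 5 mm thick with its underside 1 mm above that of the heads. 
- pocket_small: grey square insert, 83 x 83 x 14 mm, fixed in the tray; round pocket in its middle bored 47 mm (mouth flared to 53 mm), 11 mm deep, for the 42 mm tin. Origin: centre of its underside, 3 mm above the bench; pocket floor 3 mm, top face 14 mm above the origin. x: along the row of three round inserts (84 mm apart, any order); +y: away from the spanner slot.
- pocket_medium: grey square insert, 83 x 83 x 14 mm, fixed in the tray; round pocket in its middle bored 55 mm (mouth flared to 61 mm), 11 mm deep, for the 50 mm tin. Origin: centre of its underside, 3 mm above the bench; pocket floor 3 mm, top face 14 mm above the origin. x: along the row of three round inserts (84 mm apart, any order); +y: away from the spanner slot.
- pocket_large: grey square insert, 83 x 83 x 14 mm, fixed in the tray; round pocket in its middle bored 61 mm (mouth flared to 67 mm), 11 mm deep, for the 56 mm tin. Origin: centre of its underside, 3 mm above the bench; pocket floor 3 mm, top face 14 mm above the origin. x: along the row of three round inserts (84 mm apart, any order); +y: away from the spanner slot.
- spanner_slot: grey oblong insert, 167 (x) x 61 (y) x 12 mm, fixed beside the round inserts; slot along x, 146 x 34 mm, 8 mm deep, floor 4 mm above the origin; a finger cut-out as deep, 56 mm long in x, crosses its full width at the middle. Origin: centre of underside, 3 mm above the bench. At +y, 31 mm from the middle, the 14 mm high round inserts begin; at -y is only the tray's rim, 7 mm above the bench.
Things that resemble listed ones, but are neither listed nor needed, are in the scene too. What is shaped like the tin_large but red is not meant.

How it is judged:
By the outcome, as a careful person would: the job done as asked, in the order asked, and still so for the second after the job is handed in, with the robot touching nothing.
It also fails if it takes over 109 s, if anything falls off the work surface, if the arm or the gripper's body presses on something with over 40 N, if the wrist force passes 120 N, or if a joint passes its speed limit or range.

## Working session

There is one attempt and no reset: what is moved stays moved. The work goes in short steps, Python scripts to look and compute and a shell command to move; the robot and the scene stay as the last step left them, time stands still between calls to the robot, and variables do not carry over. Pictures are saved under pics/ and viewed, at most 14 in all, crops included, and the job is handed in when it is done.

```bash
ls; mkdir -p pics; python3 - <<'E'
from plant import get_obs, vision
import cv2,pickle
o=get_obs();print(o)
d={'obs':o}
for n in ("scene","top","wrist"):
    c=vision.capture(n);d[n]=c
    cv2.imwrite(f'pics/{n}0.png',c['pixels'][:,:,::-1])
    print(n,{k:v for k,v in c.items() if k!='pixels'})
pickle.dump(d,open('d0.pkl','wb'))
E
```

```text
pics
{'time': 0.0, 'joint_positions': array([ 1.13101276e+00,  3.42736873e-01,  1.52503030e+00,  1.34728878e-05,
        1.27540879e+00, -1.46027108e-01]), 'dq': array([ 1.72522375e-03, -5.15072120e-05, -6.75403137e-04,  1.77716911e-04,
       -8.94592263e-04, -2.74180257e-04]), 'tau': array([-5.43943825e-04, -4.31248355e+01, -2.44217777e+01,  7.19388644e-02,
        5.59698092e-02, -1.19373485e-04]), 'tool_pos': array([151.82283651, 502.13329994, 226.03299386]), 'tcp_rot': array([-3.14002808e+00, -2.43130423e-04,  2.84783207e+00]), 'contact_force': array([ 0.8986529 , -0.44128022, -0.50924765]), 'moment': array([-0.03243748, -0.00241446,  0.00700821]), 'finger_force': 0.0, 'grip_width': 91.88369343789334}
scene {'vfov': 45.85480459245536, 'cx': 319.7219948409432, 'cy': 200.6928962564357, 'dist': array([-0.09298202,  0.        ,  0.        ,  0.        ,  0.        ]), 'pose': array([[ 7.59241433e-01,  3.75490355e-01, -5.31563203e-01,
        -1.57019444e+02],
       [-6.50498332e-01,  4.12605435e-01, -6.37658745e-01,
        -7.60849376e+02],
       [-2.01088417e-02,  8.29917917e-01
[... 463 characters left out ...]
01],
       [-2.83243258e-03,  2.12303224e-01,  9.77199733e-01,
         1.16495240e+03],
       [ 0.00000000e+00,  0.00000000e+00,  0.00000000e+00,
         1.00000000e+00]])}
wrist {'vfov': 65.15548665195405, 'cx': 314.78611458095145, 'cy': 198.94608585266712, 'dist': array([-0.00659722,  0.        ,  0.        ,  0.        ,  0.        ]), 'T_tool_cam': array([[ 1.14895626e-03,  9.59612489e-01,  2.81322860e-01,
         7.54453520e+01],
       [ 9.99999268e-01, -1.20939539e-03,  4.12177857e-05,
        -1.15781550e-01],
       [ 3.79783672e-04,  2.81322606e-01, -9.59613176e-01,
        -1.58269436e+02],
       [ 0.00000000e+00,  0.00000000e+00,  0.00000000e+00,
         1.00000000e+00]])}
```

View pics/top0.png

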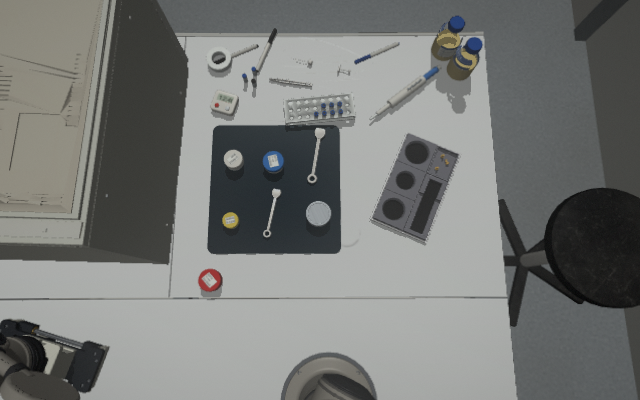

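View pics/scene0.png

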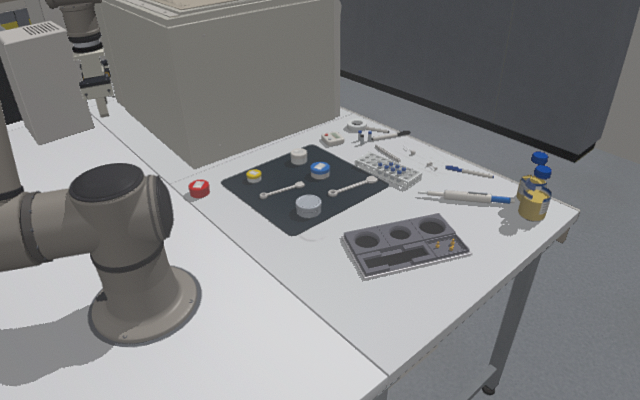

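Top view: yellow tin (230,220), white tin (233,160), blue tin (273,161), bare tin (318,213), short spanner (272,212), long one (316,155), red decoy (210,280), tray (415,187). The scene view shows the same things, with the tray at (405,245).

```bash
cat > h.py <<'E'
import numpy as np,cv2,pickle
from scipy.spatial.transform import Rotation as R
def K(c):
    f=200/np.tan(np.radians(c['vfov']/2)); return np.array([[f,0,c['cx']],[0,f,c['cy']],[0,0,1]])
def pose(c,o=None):
    if 'pose' in c: return c['pose']
    T=np.eye(4);T[:3,:3]=R.from_euler('xyz',o['tcp_rot']).as_matrix();T[:3,3]=o['tool_pos'];return T@c['T_tool_cam']
def ray(c,uv,o=None):
    uv=np.asarray(uv,float).reshape(-1,1,2)
    n=cv2.undistortPoints(uv,K(c),c['dist'])[:,0]
    T=pose(c,o);d=np.c_[n[:,0],-n[:,1],-np.ones(len(n))]@T[:3,:3].T
    return T[:3,3],d/np.linalg.norm(d,axis=1)[:,None]
def plane(c,uv,z,o=None):
    p,d=ray(c,uv,o); return p+d*((z-p[2])/d[:,2])[:,None]
def tri(rays):
    A=np.zeros((3,3));b=np.zeros(3)
    for p,d in rays:
        M=np.eye(3)-np.outer(d,d);A+=M;b+=M@p
    x=np.linalg.solve(A,b); return x,max(np.linalg.norm((np.eye(3)-np.outer(d,d))@(x-p)) for p,d in rays)
def proj(c,X,o=None):
    T=np.linalg.inv(pose(c,o));X=np.atleast_2d(X)@T[:3,:3].T+T[:3,3]
    return cv2.projectPoints((X*[1,-1,-1])[:,None],np.zeros(3),np.zeros(3),K(c),c['dist'])[0][:,0]
E
python3 - <<'E'
from h import *
d=pickle.load(open('d0.pkl','rb'));o=d['obs'];t=d['top'];s=d['scene']
P={'yel':((230,220),(254,175),24),'white':((233,160),(299,156),34),'blue':((273,161),(319,168),30),'other':((318,213),(308,206),32),'short_oe':((276,191),(299,185),8),'short_ring':((267,233),(265,195),8),'long_a':((320,132),(373,180),8),'long_b':((312,179),(333,193),8)}
for k,(a,b,z) in P.items():
    x,e=tri([(lambda q:(q[0],q[1][0]))(ray(c,u)) for c,u in((t,a),(s,b))])
    print(k,plane(t,a,z).round(0),x.round(0),round(e,1))
print('tray holes',plane(t,[(416,152),(405,180),(393,209),(427,206)],14).round(0).tolist())
print('rack',plane(t,[(285,100),(355,100)],30).round(0).tolist(),'box edge',plane(t,[(172,262),(186,40)],0).round(0).tolist())
im=t['pixels'][:,:,::-1]
a=cv2.resize(im[120:260,200:350],None,fx=4,fy=4,interpolation=cv2.INTER_CUBIC)
cv2.imwrite('pics/matcrop.png',a)
cv2.imwrite('pics/traycrop.png',cv2.resize(im[120:250,360:470],None,fx=4,fy=4,interpolation=cv2.INTER_CUBIC))
cv2.imwrite('pics/scrop.png',cv2.resize(s['pixels'][205:285,330:480,::-1],None,fx=5,fy=5,interpolation=cv2.INTER_CUBIC))
E
```

```text
yel [[440. 250.  24.]] [443. 251.  16.] 1.4
white [[597. 246.  34.]] [604. 248.  18.] 2.1
blue [[596. 142.  30.]] [597. 143.  25.] 0.4
other [[456.  24.  32.]] [459.  24.  17.] 0.4
short_oe [[520. 135.   8.]] [519. 136.   4.] 2.0
short_ring [[408. 156.   8.]] [411. 155.   8.] 2.9
long_a [[684.  18.   8.]] [687.  17.   3.] 1.6
long_b [[552.  40.   8.]] [554.  39.   7.] 2.0
tray holes [[624.0, -238.0, 14.0], [547.0, -205.0, 14.0], [470.0, -171.0, 14.0], [477.0, -259.0, 14.0]]
rack [[767.0, 112.0, 30.0], [767.0, -77.0, 30.0]] box edge [[336.0, 399.0, 0.0], [964.0, 399.0, 0.0]]
```

View pics/matcrop.png

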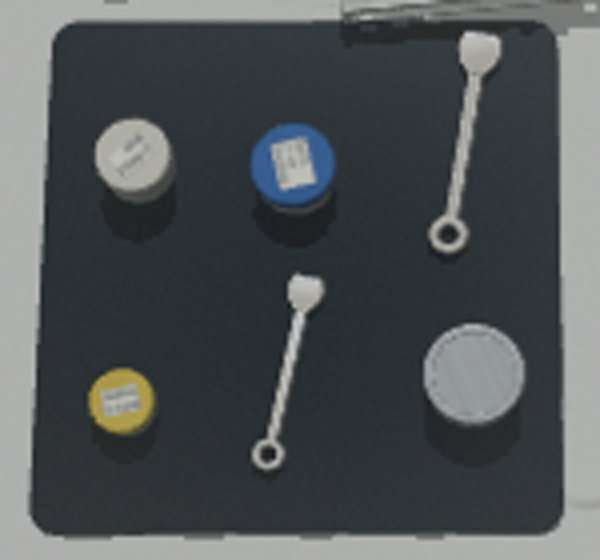

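View pics/traycrop.png

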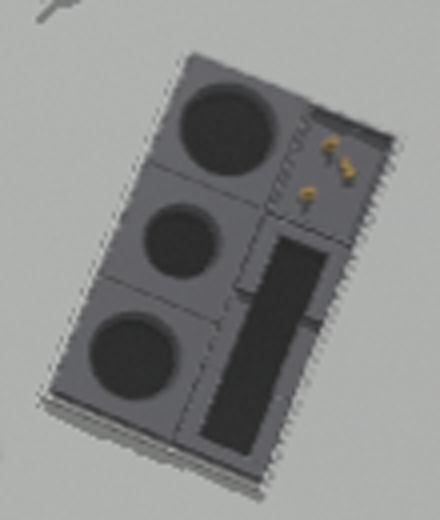

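Pockets, in the tray crop (x4): large at the top (228,130), small in the middle (181,241), medium at the bottom (134,355), slot at (265,345). In the mat crop, the spanner at (285,370) is about 115 mm between head centres. The one at (465,140) is about 135 mm, so the first is the short one. The four tins on the mat are told apart by lid colour. The red one, off the mat, is not meant. Now I'll move clear of the instrument to a wrist viewpoint over the mat.

```bash
python3 -m pendant '{"dp":[[-0.033,-0.043,0],[-0.066,-0.086,0],[-0.1,-0.128,0],[-0.133,-0.171,0],[-0.19,-0.183,0],[-0.245,-0.195,0],[-0.3,-0.206,0],[-0.356,-0.218,0.02]],"rotation":[[0,0,0],[0,0,0],[0,0,-0.07],[0,0,-0.14],[0,0,-0.21],[0,0,-0.2938],[0,0,-0.2938],[0,0,-0.2938]]}' 0.0918
```

```text
time: 1.15
tool_pos: [432.0, 189.8, 207.6]
tcp_rot: [3.14, 0.003, 3.141]
contact_force: [-0.1, 0.8, -0.2]
grip_width: 91.8
finger_force: 0.0
```

```bash
cat > cap.py <<'E'
import sys,pickle,cv2
from plant import get_obs,vision
o=get_obs();c=vision.capture("wrist");pickle.dump((c,o),open(f'{sys.argv[1]}.pkl','wb'));cv2.imwrite(f'pics/{sys.argv[1]}.png',c['pixels'][:,:,::-1]);print(o['tool_pos'].round(1),o['tcp_rot'].round(4))
E
python3 -m pendant '{"dp":[[0,0,0],[0,0,0]],"rotation":[[0,0,0],[0,0,0]]}'; python3 cap.py wA
python3 -m pendant '{"dp":[[-0.055,0,0],[-0.11,0,0],[-0.11,0,0],[-0.11,0,0]],"rotation":[[0,0,0],[0,0,0],[0,0,0],[0,0,0]]}'; python3 cap.py wB
```

```text
time: 1.4
tool_pos: [429.1, 190.7, 206.4]
tcp_rot: [3.142, -0.001, 3.141]
contact_force: [-0.2, 0.1, -0.2]
grip_width: 91.8
finger_force: 0.0
[429.1 190.7 206.4] [ 3.1416e+00 -1.5000e-03  3.1409e+00]
time: 1.95
tool_pos: [538.2, 191.6, 206.8]
tcp_rot: [3.141, -0.001, -3.14]
contact_force: [0.2, -0.2, -0.6]
grip_width: 91.9
finger_force: 0.0
[538.2 191.6 206.8] [ 3.1415e+00 -9.0000e-04 -3.1402e+00]
```

View pics/wA.png

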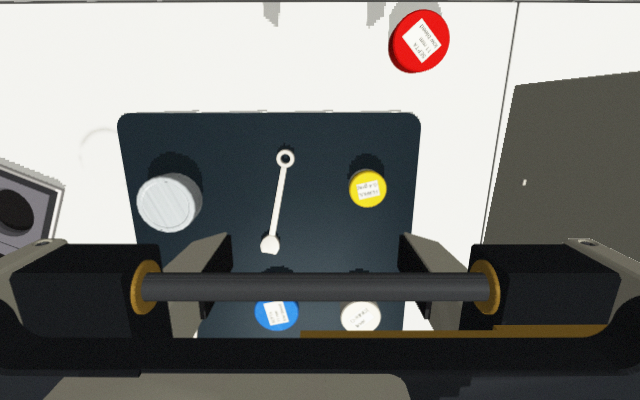

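View pics/wB.png

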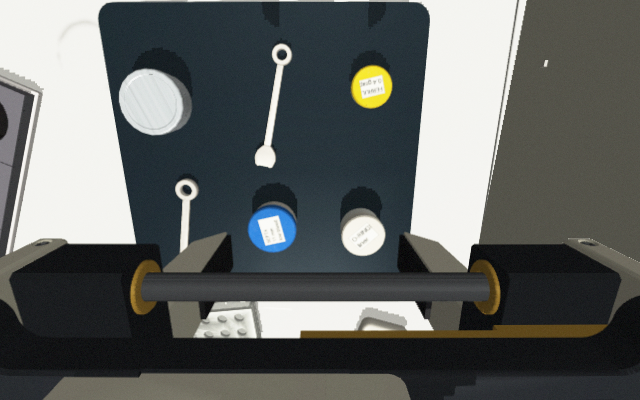

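In views A and B, yellow is at (367,188) / (372,87) and the short spanner runs from (285,158) to (270,245) / (282,55) to (265,157). In B, blue is at (272,230) and white at (363,233). I'll take one more view over the mat and three over the tray.

```bash
python3 -m pendant '{"dp":[[-0.04,0,0],[-0.08,0,0],[-0.08,0,0],[-0.08,0,0]],"rotation":[[0,0,0],[0,0,0],[0,0,0],[0,0,0]]}'|head -2; python3 cap.py wC
python3 -m pendant '{"dp":[[-0.07,-0.05,0],[-0.06,-0.11,0],[-0.05,-0.17,0],[-0.03,-0.23,0],[0,-0.285,0],[0.03,-0.34,0],[0.06,-0.39,0],[0.06,-0.4,0]],"rotation":[[0,0,0],[0,0,0],[0,0,0],[0,0,0],[0,0,0],[0,0,0],[0,0,0],[0,0,0]]}'|head -2
python3 -m pendant '{"dp":[[0,0,0],[0,0,0]],"rotation":[[0,0,0],[0,0,0]]}'|head -2; python3 cap.py wD
python3 -m pendant '{"dp":[[-0.045,0,0],[-0.045,0,0],[-0.045,0,0]],"rotation":[[0,0,0],[0,0,0],[0,0,0]]}'|head -2; python3 cap.py wE
python3 -m pendant '{"dp":[[-0.05,0,0],[-0.05,0,0],[-0.05,0,0]],"rotation":[[0,0,0],[0,0,0],[0,0,0]]}'|head -2; python3 cap.py wF
python3 -c "
import cv2,numpy as np
a,b=cv2.imread('pics/wD.png')[:250,100:500],cv2.imread('pics/wF.png')[:250,100:500]
cv2.imwrite('pics/DF.png',np.vstack([cv2.resize(a,None,fx=1.2,fy=1.2),cv2.resize(b,None,fx=1.2,fy=1.2)]))"
```

```text
time: 2.5
tool_pos: [618.1, 191.2, 207.1]
[618.1 191.2 207.1] [ 3.1415e+00 -8.0000e-04 -3.1408e+00]
time: 3.55
tool_pos: [557.1, -211.3, 207.7]
time: 3.8
tool_pos: [560.2, -207.5, 206.9]
[ 560.2 -207.5  206.9] [ 3.1411e+00  4.0000e-04 -3.1399e+00]
time: 4.22
tool_pos: [604.6, -207.8, 206.2]
[ 604.6 -207.8  206.2] [ 3.1410e+00 -1.1000e-03 -3.1396e+00]
time: 4.65
tool_pos: [653.9, -209.0, 206.7]
[ 653.9 -209.   206.7] [ 3.1414e+00 -7.0000e-04 -3.1414e+00]
```

View pics/DF.png

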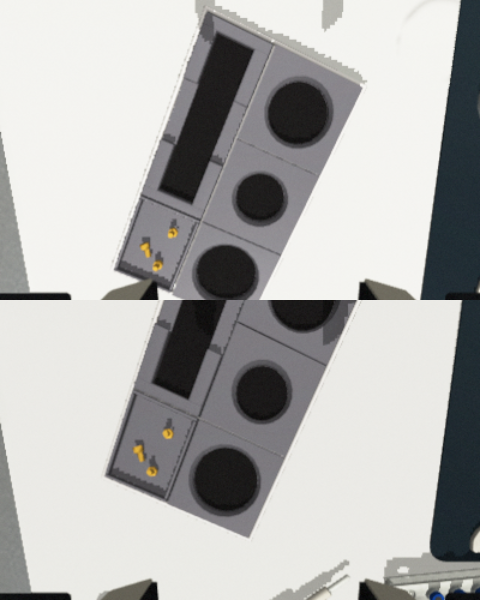

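Tray, in D (upper half) and F (lower half): pockets at D (298,112) medium, (260,198) small, (225,272) large. In F they are small (262,392) and large (225,481). The slot is centred near D (207,118), with finger cut-out edges at (170,138) and (240,104).

```bash
cat > m.py <<'E'
from h import *
from scipy.optimize import least_squares
V={k:pickle.load(open(f'w{k}.pkl','rb')) for k in 'ABCDEF'}
def hsv(c): return cv2.cvtColor(c['pixels'],cv2.COLOR_RGB2HSV).astype(int)
def blobs(m,lo=300):
    m=m.astype(np.uint8);m[245:]=0
    cs,_=cv2.findContours(m,cv2.RETR_EXTERNAL,cv2.CHAIN_APPROX_NONE)
    return [c[:,0,:].astype(float) for c in cs if cv2.contourArea(c)>lo]
def touch(q): return q[:,0].min()<2 or q[:,1].min()<2 or q[:,1].max()>238
def fit(c,o,q,z,half=True,rk=None):
    P=plane(c,q,z,o)[:,:2];n=pose(c,o)[:2,3];m=P.mean(0)
    if half: P=P[(P-m)@((m-n)/np.linalg.norm(m-n))>-1]
    f=(lambda p:np.hypot(*(P-p[:2]).T)-(rk or p[2]))
    s=least_squares(f,[*m,25],loss='soft_l1')
    return s.x,np.abs(f(s.x)).mean()
if __name__=='__main__':
    R={}
    for k in 'ABC':
        c,o=V[k];h=hsv(c)
        H,S,Vv=h[...,0],h[...,1],h[...,2]
        M={'yel':((H>15)&(H<40)&(S>100)&(Vv>80),24,(15,26)),'blue':((H>95)&(H<125)&(S>140)&(Vv>90),30,(23,33)),'white':((Vv>150)&(S<60),34,(22,28))}
        for n,(m,z,rr) in M.items():
            for q in blobs(m):
                if touch(q): continue
                x,e=fit(c,o,q,z)
                P=plane(c,[q.mean(0)],z,o)[0]
                if rr[0]<x[2]<rr[1] and 380<x[0]<680 and 80<x[1]<300:
                    print(k,n,q.mean(0).round(),x.round(1),round(e,2)); X=np.r_[x[:2],z];p=pose(c,o)[:3,3];R.setdefault(n,[]).append((p,(X-p)/np.linalg.norm(X-p)))
        if k in 'ABC':
            for q in blobs((Vv>110)&(S<70),200):
                (cx,cy),(w,hh),a=cv2.minAreaRect(q.astype(np.float32))
                if max(w,hh)>3*min(w,hh) and not touch(q):
                    P=plane(c,q,9,o)[:,:2];(px,py),(w,hh),a=cv2.minAreaRect(P.astype(np.float32))
                    print(k,'spanner',np.round([px,py,w,hh,a],1),q.mean(0).round())
    for k in 'DEF':
        c,o=V[k];Vv=hsv(c)[...,2]
        for q in blobs(Vv<50,600):
            if touch(q): continue
            P=plane(c,q,6,o)[:,:2];(px,py),(w,hh),a=cv2.minAreaRect(P.astype(np.float32))
            if px<400 or py>-100: continue
            if max(w,hh)<1.3*min(w,hh) and 35<w<70:
                x,e=fit(c,o,q,6,False);print(k,'pocket',q.mean(0).round(),x.round(1),round(e,2))
                n='pk%d'%(round((x[0]-470)/77));X=np.r_[x[:2],6];p=pose(c,o)[:3,3];R.setdefault(n,[]).append((p,(X-p)/np.linalg.norm(X-p)))
            else: print(k,'slot?',np.round([px,py,w,hh,a],1),q.mean(0).round())
    for n,r in R.items():
        if len(r)>1: x,e=tri(r);print(n,x.round(1),round(e,2),len(r))
E
python3 m.py
```

```text
A yel [367. 189.] [441.8 249.7  20.9] 0.22
B yel [371.  86.] [442.  249.4  20.9] 0.25
B spanner [463.4 144.6  23.6 131.2  79.4] [273. 106.]
C blue [269. 160.] [598.2 141.7  27.8] 0.26
C white [367. 166.] [603.4 246.3  24.3] 0.25
D pocket [317. 164.] [ 548.7 -206.    22.4] 0.37
D slot? [ 488.8 -466.5   16.2   59.6   36. ] [ 81. 110.]
D pocket [348.  94.] [ 471.3 -171.8   26.3] 0.37
D slot? [ 479.6 -257.8   34.   147.3   66.2] [271.  98.]
D slot? [ 414.4 -467.6   59.1   14.6   54. ] [65. 36.]
E pocket [287. 192.] [ 625.9 -240.3   29.4] 0.35
E pocket [317. 125.] [ 548.4 -206.1   22.3] 0.3
E slot? [ 517.7 -466.3   16.5   60.5   36.4] [78. 96.]
E pocket [353.  47.] [ 470.8 -171.8   26.5] 0.8
F pocket [288. 150.] [ 625.4 -240.3   29.6] 0.34
F pocket [318.  77.] [ 548.1 -206.3   22.3] 0.28
F slot? [ 549.5 -467.    16.7   60.8   35.9] [76. 79.]
yel [442.  249.6  23.4] 0.18 2
pk1 [ 548.3 -206.1    8.4] 0.16 3
pk0 [ 471.5 -172.2   10.2] 0.02 2
pk2 [ 625.  -240.     9.5] 0.04 2
```

Checks: the yellow lid measures 41.8 mm across with its top at z=23.4, as expected (24). The floor diameters (44.7, 52.8 and 59) and 84.4 mm spacings match the small, medium and large pockets. The slot is 147 x 34 at −23.8°, and the short spanner 131 x 24 at −10.6°. Now to the small tin.

```bash
python3 -m pendant '{"dp":[[0.026,0.056,0],[0.052,0.112,0],[0.078,0.168,0],[0.104,0.224,0],[0.13,0.28,0.02],[0.156,0.336,0.05],[0.182,0.392,0.08],[0.207,0.446,0.1]],"rotation":[[0,0,0],[0,0,0],[0,0,0],[0,0,0],[0,0,0],[0,0,0],[0,0,0],[0,0,0]]}' 0.075|head -2
python3 -m pendant '{"dp":[[0.006,0.013,0],[0.006,0.013,0.03],[0.006,0.013,0.06],[0.006,0.013,0.06]],"rotation":[[0,0,0],[0,0,0],[0,0,0],[0,0,0]]}'
```

```text
time: 5.7
tool_pos: [452.0, 224.9, 111.9]
time: 6.2
tool_pos: [446.6, 235.9, 51.3]
tcp_rot: [-3.141, -0.003, 3.141]
contact_force: [-0.3, 0.1, -0.1]
grip_width: 74.5
finger_force: 0.0
```

```bash
python3 -m pendant '{"dp":[[0.0045,0.0135,0],[0.0045,0.0135,0],[0.0045,0.0135,0]],"rotation":[[0,0,0],[0,0,0],[0,0,0]]}'
```

```text
time: 6.58
tool_pos: [443.4, 251.0, 52.7]
tcp_rot: [3.141, 0.002, -3.141]
contact_force: [-0.0, 0.3, -0.6]
grip_width: 75.3
finger_force: 0.0
```

```bash
python3 -m pendant '{"dp":[[0.001,-0.001,0.025],[0.001,-0.001,0.04],[0.001,-0.001,0.04],[0.001,-0.001,0.04]],"rotation":[[0,0,0],[0,0,0],[0,0,0],[0,0,0]]}'
python3 -m pendant '{"dp":[[0,0,0],[0,0,0],[0,0,0],[0,0,0],[0,0,0]],"rotation":[[0,0,0],[0,0,0],[0,0,0],[0,0,0],[0,0,0]]}' 0.02
```

```text
time: 7.08
tool_pos: [442.5, 249.8, 12.3]
tcp_rot: [3.141, 0.001, 3.142]
contact_force: [0.3, 0.1, 0.5]
grip_width: 75.0
finger_force: 0.0
time: 7.7
tool_pos: [442.1, 249.7, 11.9]
tcp_rot: [3.141, 0.0, 3.142]
contact_force: [-0.4, 0.4, 1.1]
grip_width: 40.9
finger_force: 30.0
```

```bash
python3 -m pendant '{"dp":[[0,0,-0.05],[-0.004,-0.015,-0.1],[-0.017,-0.07,-0.1],[-0.03,-0.13,-0.1],[-0.043,-0.188,-0.1],[-0.057,-0.246,-0.1],[-0.07,-0.304,-0.1],[-0.083,-0.36,-0.1]],"rotation":[[0,0,0],[0,0,0],[0,0,0],[0,0,0],[0,0,0],[0,0,0],[0,0,0],[0,0,0]]}'
python3 -m pendant '{"dp":[[-0.012,-0.05,0],[-0.023,-0.095,0.02],[-0.023,-0.095,0.04],[-0.023,-0.095,0.04],[-0.023,-0.095,0.04]],"rotation":[[0,0,0],[0,0,0],[0,0,0],[0,0,0],[0,0,0]]}'
```

```text
time: 8.7
tool_pos: [525.1, -112.4, 111.7]
tcp_rot: [3.141, 0.0, 3.141]
contact_force: [0.0, -0.0, -0.2]
grip_width: 40.9
finger_force: 30.0
time: 9.32
tool_pos: [548.2, -205.0, 72.3]
tcp_rot: [-3.142, 0.0, -3.141]
contact_force: [-0.1, 0.4, -1.4]
grip_width: 40.9
finger_force: 30.0
```

```bash
python3 -m pendant '{"dp":[[0,-0.001,0.025],[0,-0.001,0.045],[0,-0.001,0.05],[0,-0.001,0.054],[0,-0.001,0.054]],"rotation":[[0,0,0],[0,0,0],[0,0,0],[0,0,0],[0,0,0]]}'
```

```text
time: 9.95
tool_pos: [548.4, -206.4, 18.5]
tcp_rot: [-3.141, 0.001, -3.141]
contact_force: [-0.4, -0.2, 0.4]
grip_width: 41.2
finger_force: 30.0
```

```bash
python3 -m pendant '{"dp":[[0,0,0],[0,0,0],[0,0,-0.04],[-0.02,0,-0.1],[-0.055,0,-0.15],[-0.055,0,-0.188],[-0.055,0,-0.188],[-0.055,0,-0.188]],"rotation":[[0,0,0],[0,0,0],[0,0,0],[0,0,0],[0,0,0],[0,0,0],[0,0,0],[0,0,0]]}' 0.06; python3 cap.py wG
python3 -m pendant '{"dp":[[0.005,0.06,0],[0.007,0.12,0],[0.01,0.18,0],[0.012,0.24,0],[0.015,0.3,0],[0.018,0.36,0],[0.02,0.4,0],[0.02,0.4,0]],"rotation":[[0,0,0],[0,0,0],[0,0,0],[0,0,0],[0,0,0],[0,0,0],[0,0,0],[0,0,0]]}' 0.075|head -2; python3 cap.py wH
python3 - <<'E'
import m
from m import *
for k in 'CH':
    m.V[k]=pickle.load(open(f'w{k}.pkl','rb'));c,o=m.V[k];h=hsv(c);H,S,Vv=h[...,0],h[...,1],h[...,2]
    for n,mk,z in (('blue',(H>95)&(H<125)&(S>140)&(Vv>90),30),('white',(Vv>150)&(S<60),34)):
        for q in blobs(mk):
            x,e=fit(c,o,q,z)
            if not touch(q) and 20<x[2]<32 and 80<x[1]<300: print(k,n,q.mean(0).round(),x.round(1),round(e,2)); 
c,o=pickle.load(open('wG.pkl','rb'));h=hsv(c);H,S,Vv=h[...,0],h[...,1],h[...,2]
for q in blobs((H>15)&(H<40)&(S>100)&(Vv>80)): print('yel',fit(c,o,q,28),fit(c,o,q,28,rk=21))
cv2.imwrite('pics/Gc.png',cv2.resize(c['pixels'][40:250,200:440,::-1],None,fx=2,fy=2))
E
```

```text
time: 10.95
tool_pos: [602.4, -206.2, 205.0]
tcp_rot: [3.141, -0.001, 3.141]
contact_force: [0.6, -0.2, -0.5]
grip_width: 60.0
finger_force: 0.0
[ 602.4 -206.2  205. ] [ 3.1409e+00 -1.3000e-03  3.1415e+00]
time: 12.0
tool_pos: [581.6, 196.3, 204.1]
[581.6 196.3 204.1] [-3.1416e+00 -3.0000e-03 -3.1375e+00]
C blue [269. 160.] [598.2 141.7  27.8] 0.26
C white [367. 166.] [603.4 246.3  24.3] 0.25
H blue [265. 194.] [598.1 141.2  27.8] 0.24
H white [360. 200.] [603.3 245.8  24.3] 0.29
yel (array([ 548.56870037, -206.71569877,   20.71213685]), np.float64(0.25274175219837675)) (array([ 548.20293705, -206.71349752,   25.        ]), np.float64(0.28591731820137445))
```

View pics/Gc.png

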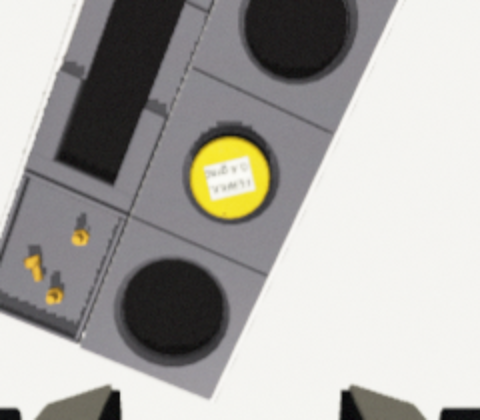

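In the crop, the yellow tin sits centred in the small pocket at (231,178), with its lid fit at (548.5,-206.7) over the pocket centre (548.4,-206.1). Next is the white tin.

```bash
python3 -m pendant '{"dp":[[-0.01,0.026,0.02],[-0.02,0.052,0.06],[-0.02,0.052,0.11],[-0.02,0.052,0.15],[-0.02,0.052,0.15],[-0.02,0.052,0.15],[-0.02,0.052,0.15]],"rotation":[[0,0,0],[0,0,0],[0,0,0],[0,0,0],[0,0,0],[0,0,0],[0,0,0]]}' 0.078
```

```text
time: 12.92
tool_pos: [604.4, 245.5, 58.2]
tcp_rot: [3.141, 0.004, 3.141]
contact_force: [0.6, -0.9, 0.4]
grip_width: 77.7
finger_force: 0.0
```

```bash
python3 -m pendant '{"dp":[[0.001,0.0005,0.025],[0.001,0.0005,0.042],[0.001,0.0005,0.042],[0.001,0.0005,0.042]],"rotation":[[0,0,0],[0,0,0],[0,0,0],[0,0,0]]}'|head -2
python3 -m pendant '{"dp":[[0,0,0],[0,0,0],[0,0,0],[0,0,0],[0,0,0]],"rotation":[[0,0,0],[0,0,0],[0,0,0],[0,0,0],[0,0,0]]}' 0.03
```

```text
time: 13.42
tool_pos: [602.6, 246.3, 14.7]
time: 14.05
tool_pos: [602.1, 246.2, 14.0]
tcp_rot: [3.141, 0.0, 3.142]
contact_force: [-0.1, -0.1, 1.8]
grip_width: 48.9
finger_force: 30.0
```

```bash
python3 -m pendant '{"dp":[[0,0,-0.05],[0.005,-0.015,-0.1],[0.022,-0.07,-0.1],[0.039,-0.125,-0.1],[0.056,-0.18,-0.1],[0.074,-0.235,-0.1],[0.091,-0.29,-0.1],[0.108,-0.345,-0.1]],"rotation":[[0,0,0],[0,0,0],[0,0,0],[0,0,0],[0,0,0],[0,0,0],[0,0,0],[0,0,0]]}'|head -2
python3 -m pendant '{"dp":[[0.015,-0.045,0],[0.023,-0.073,0.02],[0.023,-0.073,0.04],[0.023,-0.073,0.04],[0.023,-0.073,0.04],[0.023,-0.073,0.04]],"rotation":[[0,0,0],[0,0,0],[0,0,0],[0,0,0],[0,0,0],[0,0,0]]}'
```

```text
time: 15.05
tool_pos: [493.3, -100.5, 113.9]
time: 15.8
tool_pos: [471.6, -171.7, 74.6]
tcp_rot: [-3.141, 0.001, -3.141]
contact_force: [0.3, 0.4, -1.0]
grip_width: 49.4
finger_force: 30.0
```

```bash
python3 -m pendant '{"dp":[[0,0,0.025],[0,0,0.045],[0,0,0.05],[0,0,0.055],[0,0,0.055]],"rotation":[[0,0,0],[0,0,0],[0,0,0],[0,0,0],[0,0,0]]}'
```

```text
time: 16.42
tool_pos: [471.3, -171.9, 19.1]
tcp_rot: [-3.141, 0.001, -3.141]
contact_force: [-0.7, 0.1, 0.8]
grip_width: 49.1
finger_force: 30.0
```

```bash
python3 -m pendant '{"dp":[[0,0,0],[0,0,0],[0,0,-0.04],[0,0,-0.09],[-0.012,0.03,-0.1],[-0.034,0.085,-0.1],[-0.056,0.14,-0.1],[-0.078,0.195,-0.1]],"rotation":[[0,0,0],[0,0,0],[0,0,0],[0,0,0],[0,0,0],[0,0,0],[0,0,0],[0,0,0]]}' 0.068|head -2
python3 -m pendant '{"dp":[[-0.022,0.055,0],[-0.044,0.1,0],[-0.049,0.1185,0.03],[-0.049,0.1185,0.06],[-0.049,0.1185,0.06],[-0.049,0.1185,0.06]],"rotation":[[0,0,0],[0,0,0],[0,0,0],[0,0,0],[0,0,0],[0,0,0]]}' 0.084
```

```text
time: 17.42
tool_pos: [549.6, 24.8, 119.3]
time: 18.18
tool_pos: [598.7, 141.4, 60.0]
tcp_rot: [3.141, 0.002, 3.141]
contact_force: [0.1, 0.1, 0.7]
grip_width: 83.8
finger_force: 0.0
```

```bash
python3 -m pendant '{"dp":[[0.0005,0,0.025],[0.0005,0,0.045],[0.0005,0,0.045],[0.0005,0,0.045]],"rotation":[[0,0,0],[0,0,0],[0,0,0],[0,0,0]]}'|head -2
python3 -m pendant '{"dp":[[0,0,0],[0,0,0],[0,0,0],[0,0,0],[0,0,0]],"rotation":[[0,0,0],[0,0,0],[0,0,0],[0,0,0],[0,0,0]]}' 0.04
```

```text
time: 18.68
tool_pos: [598.7, 141.5, 15.6]
time: 19.3
tool_pos: [597.6, 141.7, 14.0]
tcp_rot: [3.141, 0.0, -3.142]
contact_force: [-1.2, 0.7, 3.1]
grip_width: 55.0
finger_force: 30.0
```

```bash
python3 -m pendant '{"dp":[[0,0,-0.05],[0,-0.02,-0.1],[-0.005,-0.08,-0.1],[-0.009,-0.14,-0.1],[-0.013,-0.2,-0.1],[-0.018,-0.26,-0.1],[-0.022,-0.32,-0.1],[-0.0275,-0.365,-0.1]],"rotation":[[0,0,0],[0,0,0],[0,0,0],[0,0,0],[0,0,0],[0,0,0],[0,0,0],[0,0,0]]}'|head -2
python3 -m pendant '{"dp":[[0,-0.017,0],[0,-0.017,0.02],[0,-0.017,0.04],[0,-0.017,0.04],[0,-0.017,0.04]],"rotation":[[0,0,0],[0,0,0],[0,0,0],[0,0,0],[0,0,0]]}'
```

```text
time: 20.3
tool_pos: [624.6, -226.1, 113.5]
time: 20.92
tool_pos: [625.5, -239.9, 74.5]
tcp_rot: [-3.141, 0.001, -3.141]
contact_force: [0.8, 0.2, 1.2]
grip_width: 55.3
finger_force: 30.0
```

```bash
python3 -m pendant '{"dp":[[0,0,0.025],[0,0,0.045],[0,0,0.05],[0,0,0.055],[0,0,0.055]],"rotation":[[0,0,0],[0,0,0],[0,0,0],[0,0,0],[0,0,0]]}'
```

```text
time: 21.55
tool_pos: [625.4, -240.5, 19.4]
tcp_rot: [-3.141, 0.001, -3.142]
contact_force: [-0.2, 0.6, 0.1]
grip_width: 55.1
finger_force: 30.0
```

```bash
python3 -m pendant '{"dp":[[0,0,0],[0,0,0],[0,0,-0.04],[0.02,0.01,-0.1],[0.055,0.025,-0.15],[0.055,0.025,-0.187],[0.055,0.025,-0.187],[0.055,0.025,-0.187]],"rotation":[[0,0,0],[0,0,0],[0,0,0],[0,0,0],[0,0,0],[0,0,0],[0,0,0],[0,0,0]]}' 0.066; python3 cap.py wI
python3 -m pendant '{"dp":[[-0.035,-0.03,0],[-0.035,-0.045,0],[-0.035,-0.045,0],[-0.035,-0.045,0]],"rotation":[[0,0,0],[0,0,0],[0,0,0],[0,0,0]]}' |head -2; python3 cap.py wI2
python3 -m pendant '{"dp":[[0.04,0.04,0],[0.06,0.1,0],[0.075,0.16,0],[0.09,0.22,0],[0.1,0.28,0],[0.105,0.34,0],[0.105,0.39,0],[0.105,0.405,0]],"rotation":[[0,0,0],[0,0,0],[0,0,0],[0,0,0],[0,0,0],[0,0,0],[0,0,0],[0,0,0]]}' |head -2
python3 -m pendant '{"dp":[[0,0,0],[0,0,0]],"rotation":[[0,0,0],[0,0,0]]}'|head -2; python3 cap.py wJ
python3 -m pendant '{"dp":[[-0.045,0,0],[-0.045,0,0],[-0.045,0,0]],"rotation":[[0,0,0],[0,0,0],[0,0,0]]}'|head -2; python3 cap.py wJ2
python3 - <<'E'
from m import *
for k in ('I','I2'):
    c,o=pickle.load(open(f'w{k}.pkl','rb'))
    h=hsv(c);H,S,Vv=h[...,0],h[...,1],h[...,2]
    for n,mk,z in (('blue',(H>95)&(H<125)&(S>140)&(Vv>90),34),('white',(Vv>150)&(S<60),38),('yel',(H>15)&(H<40)&(S>100)&(Vv>80),28)):
        for q in blobs(mk,500):
            x,e=fit(c,o,q,z)
            if 18<x[2]<32: print(k,n,x.round(1),round(e,2),touch(q))
    for q in blobs(Vv<50,600):
        for z in (7,15):
            P=plane(c,q,z,o)[:,:2];(px,py),(w,hh),a=cv2.minAreaRect(P.astype(np.float32))
            if max(w,hh)>100 and px>400: print(k,'slot',z,np.round([px,py,w,hh,a],1),touch(q))
r={}
for k in ('B','J','J2'):
    c,o=pickle.load(open(f'w{k}.pkl','rb'));h=hsv(c);S,Vv=h[...,1],h[...,2]
    for q in blobs((Vv>110)&(S<70),200):
        P=plane(c,q,9,o)[:,:2];(px,py),(w,hh),a=cv2.minAreaRect(P.astype(np.float32))
        if max(w,hh)>3*min(w,hh) and not touch(q):
            # shank mid line: points within 30 mm of the middle
            ax=np.array([np.cos(np.radians(a+90)),np.sin(np.radians(a+90))]) if hh>w else np.array([np.cos(np.radians(a)),np.sin(np.radians(a))])
            d=P-[px,py];m=np.abs(d@ax)<25;Q=P[m]
            l=cv2.fitLine(Q.astype(np.float32),cv2.DIST_L2,0,.01,.01)[:,0]
            print(k,'spanner',np.round([px,py,w,hh,a],1),'shank mid',Q.mean(0).round(1),'ang',np.degrees(np.arctan2(l[1],l[0])).round(1))
            X=np.r_[px,py,9];p=pose(c,o)[:3,3];r[k]=(p,(X-p)/np.linalg.norm(X-p))
if len(r)>1: print(tri(list(r.values())))
a=pickle.load(open('wI2.pkl','rb'))[0]['pixels'][:245,150:490,::-1];cv2.imwrite('pics/Ic.png',cv2.resize(a,None,fx=2,fy=2))
E
```

```text
time: 22.55
tool_pos: [569.7, -215.2, 205.2]
tcp_rot: [3.141, -0.001, 3.142]
contact_force: [0.2, 0.2, -0.9]
grip_width: 66.2
finger_force: 0.0
[ 569.7 -215.2  205.2] [ 3.1411e+00 -6.0000e-04  3.1416e+00]
time: 23.1
tool_pos: [604.4, -259.8, 205.2]
[ 604.4 -259.8  205.2] [ 3.1405e+00 -1.2000e-03  3.1415e+00]
time: 24.15
tool_pos: [498.9, 147.6, 206.3]
time: 24.4
tool_pos: [500.0, 143.5, 205.8]
[500.  143.5 205.8] [-3.1412  0.      3.1407]
time: 24.82
tool_pos: [544.6, 143.6, 205.4]
[544.6 143.6 205.4] [-3.1415e+00 -1.3000e-03  3.1400e+00]
I blue [ 616.  -239.5   28.7] 3.66 True
I white [ 472.8 -172.3   24.2] 0.23 False
I white [458.2  18.3  31. ] 0.22 False
I yel [ 548.1 -206.8   20.9] 0.26 False
I slot 7 [ 478.8 -257.    34.3  148.3   66.4] False
I slot 15 [ 479.2 -256.1   33.5  145.    66.4] False
I slot 7 [ 461.  -531.3   41.8  148.9   74.5] True
I slot 15 [ 461.8 -524.2   40.9  145.6   74.5] True
I2 blue [ 625.1 -240.8   27.5] 0.25 False
I2 white [ 473.  -172.3   24.2] 0.22 False
I2 white [460.8  18.7  28.9] 0.86 True
I2 yel [ 548.5 -207.1   21. ] 0.22 False
I2 slot 7 [627.1  71.7 164.7 104.9  16.3] True
I2 slot 15 [624.9  64.3 161.  102.6  16.3] True
I2 slot 7 [576.6   8.7  94.4 229.3  90. ] True
I2 slot 15 [575.5   2.6  92.3 224.1  90. ] True
I2 slot 7 [ 482.4 -258.3   34.4  140.1   66. ] True
I2 slot 15 [ 483.4 -258.3   33.6  136.9   66. ] True
I2 slot 7 [ 464.5 -546.1   99.8  192.    26.1] True
I2 slot 15 [ 465.9 -539.7   97.6  187.6   26.1] True
B spanner [463.4 144.6  23.6 131.2  79.4] shank mid [463.  145.5] ang -11.6
J spanner [463.6 145.5  23.9 131.   78.2] shank mid [463.2 145.2] ang -11.7
J2 spanner [463.3 144.4  24.  131.3  79.3] shank mid [462.9 145.3] ang -11.7
(array([463.34411623, 144.93545572,  11.32642764]), np.float64(0.5352297838952896))
```

View pics/Ic.png

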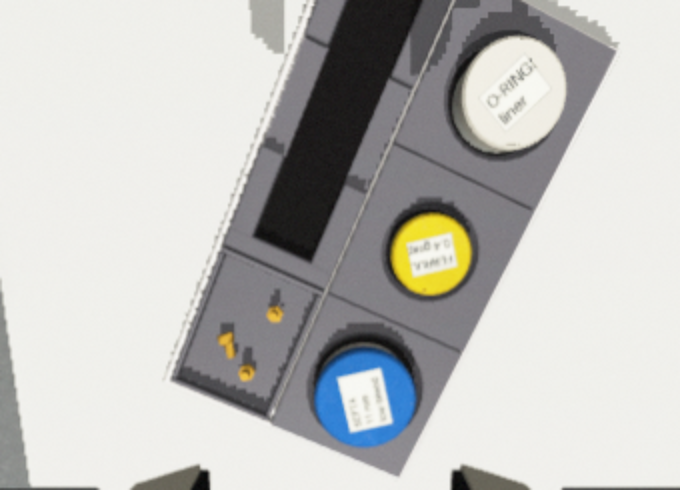

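All three tins sit in their pockets in this crop: white (513,93), yellow (431,253), blue (365,397). The slot is free, at (340,130). Its centre averages (479.3,-256.6) at −23.8°. The short spanner's shank midpoint is (463.1,145.2) at −11.7°, with its top near z=10. Now to the spanner.

```bash
python3 -m pendant '{"dp":[[0.04,0.001,0.03],[0.0815,0.0015,0.07],[0.0815,0.0015,0.12],[0.0815,0.0015,0.165],[0.0815,0.0015,0.165],[0.0815,0.0015,0.165],[0.0815,0.0015,0.165]],"rotation":[[0,0,0.1],[0,0,0.204],[0,0,0.204],[0,0,0.204],[0,0,0.204],[0,0,0.204],[0,0,0.204]]}' 0.045; python3 -c "
import numpy as np
from plant import get_obs
z=np.array([list(get_obs()['tool_pos'])+[get_obs()['tcp_rot'][2]] for _ in range(3)]);print(z.mean(0))"
```

```text
time: 25.75
tool_pos: [464.8, 146.3, 42.7]
tcp_rot: [3.14, 0.004, 2.938]
contact_force: [0.1, 0.1, 0.5]
grip_width: 45.2
finger_force: 0.0
[464.79601381 146.29953087  42.73070897   2.93757109]
```

```bash
python3 -m pendant '{"dp":[[0.001,0,0.02],[0.001,0,0.034],[0.001,0,0.034],[0.001,0,0.034]],"rotation":[[0,0,0],[0,0,0],[0,0,0],[0,0,0]]}'
```

```text
time: 26.25
tool_pos: [463.0, 146.4, 7.3]
tcp_rot: [3.141, 0.001, 2.938]
contact_force: [0.1, -0.1, 1.1]
grip_width: 45.1
finger_force: 0.0
```

```bash
python3 -m pendant '{"dp":[[0,-0.001,0.0035],[0,-0.001,0.0035],[0,-0.001,0.0035]],"rotation":[[0,0,0],[0,0,0],[0,0,0]]}'
python3 -m pendant '{"dp":[[0,0,0],[0,0,0],[0,0,0],[0,0,0],[0,0,0]],"rotation":[[0,0,0],[0,0,0],[0,0,0],[0,0,0],[0,0,0]]}' 0.0
```

```text
time: 26.62
tool_pos: [462.4, 145.4, 3.4]
tcp_rot: [3.141, 0.0, 2.938]
contact_force: [-0.4, -0.1, -0.2]
grip_width: 44.7
finger_force: 0.0
time: 27.25
tool_pos: [462.3, 145.4, 3.3]
tcp_rot: [3.141, 0.0, 2.938]
contact_force: [0.6, 0.6, 0.5]
grip_width: 7.2
finger_force: 30.0
```

```bash
python3 -m pendant '{"dp":[[0,0,-0.04],[-0.004,-0.02,-0.09],[-0.018,-0.075,-0.1],[-0.032,-0.13,-0.1],[-0.047,-0.188,-0.1],[-0.061,-0.246,-0.1],[-0.075,-0.304,-0.1],[-0.089,-0.36,-0.1]],"rotation":[[0,0,0],[0,0,0],[0,0,0.05],[0,0,0.1],[0,0,0.15],[0,0,0.212],[0,0,0.212],[0,0,0.212]]}'
python3 -m pendant '{"dp":[[0,0,0],[0,0,0],[0,0,0]],"rotation":[[0,0,0],[0,0,0],[0,0,0]]}'
```

```text
time: 28.25
tool_pos: [476.2, -227.2, 103.2]
tcp_rot: [3.141, 0.0, 2.725]
contact_force: [0.1, 1.3, -1.4]
grip_width: 6.9
finger_force: 30.0
time: 28.62
tool_pos: [476.4, -223.8, 103.2]
tcp_rot: [3.141, -0.001, 2.727]
contact_force: [-0.3, 0.3, -0.9]
grip_width: 6.9
finger_force: 30.0
```

```bash
python3 -m pendant '{"dp":[[-0.016,-0.029,0],[-0.016,-0.029,0.03],[-0.016,-0.029,0.06],[-0.016,-0.029,0.06],[-0.016,-0.029,0.06]],"rotation":[[0,0,0],[0,0,0],[0,0,0],[0,0,0],[0,0,0]]}'; python3 cap.py wK
python3 - <<'E'
from plant import vision
import cv2,numpy as np
c=vision.capture('scene')['pixels'][205:285,330:480,::-1];w=cv2.imread('pics/wK.png')
cv2.imwrite('pics/K.png',np.vstack([cv2.resize(w[:270,100:540],(640,393)),cv2.resize(c,(640,341))[:200]]))
E
```

```text
time: 29.25
tool_pos: [480.2, -257.8, 44.3]
tcp_rot: [-3.141, 0.001, 2.727]
contact_force: [-0.0, 0.7, -0.1]
grip_width: 6.6
finger_force: 30.0
[ 480.2 -257.8   44.3] [-3.1414e+00  1.2000e-03  2.7269e+00]
```

View pics/K.png

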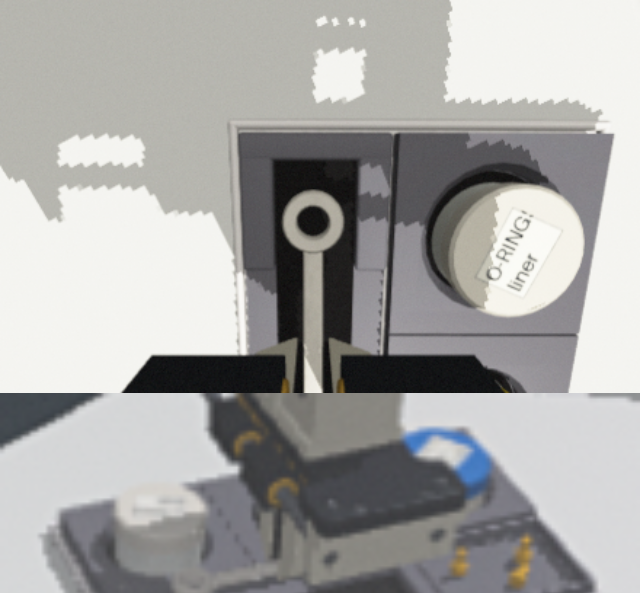

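The crop shows the spanner hanging parallel over the slot: its ring is at (313,220) and the slot runs from x=273 to 358. Lowering it.

```bash
python3 -m pendant '{"dp":[[0.001,0.0005,0.018],[0.001,0.0005,0.028],[0.001,0.0005,0.033],[0.001,0.0005,0.035],[0.001,0.0005,0.035]],"rotation":[[0,0,0],[0,0,0],[0,0,0],[0,0,0],[0,0,0]]}'
```

```text
time: 29.98
tool_pos: [479.0, -257.5, 8.5]
tcp_rot: [-3.142, 0.001, 2.726]
contact_force: [-0.2, 0.5, -0.4]
grip_width: 6.9
finger_force: 30.0
```

Released with a small opening, then lift and look.

```bash
python3 -m pendant '{"dp":[[0,0,0],[0,0,0],[0,0,-0.01],[0,0,-0.03],[0,0,-0.08],[-0.03,0,-0.13],[-0.07,0,-0.19],[-0.07,0,-0.19]],"rotation":[[0,0,0],[0,0,0],[0,0,0],[0,0,0],[0,0,0],[0,0,0],[0,0,0],[0,0,0]]}' 0.018
python3 -m pendant '{"dp":[[-0.02,0,0],[-0.02,0,0],[-0.02,0,0]],"rotation":[[0,0,0],[0,0,0],[0,0,0]]}'; python3 cap.py wL
python3 - <<'E'
import cv2;a=cv2.imread('pics/wL.png');cv2.imwrite('pics/Lc.png',cv2.resize(a[:250,150:550],None,fx=2,fy=2))
E
```

```text
time: 30.98
tool_pos: [545.7, -287.3, 203.4]
tcp_rot: [-3.14, 0.01, 2.726]
contact_force: [0.3, 0.8, -1.5]
grip_width: 17.8
finger_force: 0.0
time: 31.35
tool_pos: [560.1, -293.1, 197.4]
tcp_rot: [3.141, -0.002, 2.726]
contact_force: [0.4, 0.4, -0.2]
grip_width: 18.0
finger_force: 0.0
[ 560.1 -293.1  197.4] [ 3.1411e+00 -2.3000e-03  2.7256e+00]
```

View pics/Lc.png

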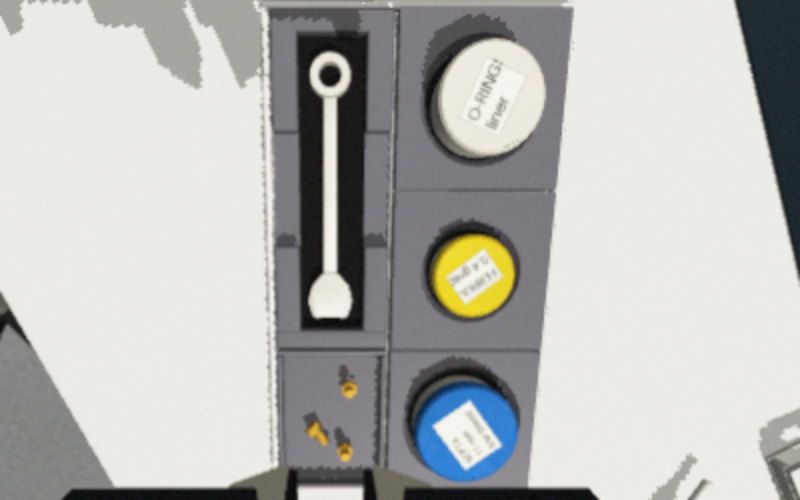

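The spanner lies inside the slot, from (330,72) to (330,300). The white (492,97), yellow (474,275) and blue (466,432) tins are seated in their pockets, and the gripper is clear. Handing in.

```bash
python3 -c "
from plant import workorder
print(workorder.close_job())"
```

```text
the job is handed in; nothing more can be done
None
```

The job is handed in at about 31 s of the 109 s allowed: the last picture shows the three tins in their pockets and the short spanner in the slot, and I never touched the bare-metal tin or the long spanner.

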